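Store the specimen rod in its graded hole

ROBOT

A 6-joint arm with a two-finger parallel gripper is mounted at the origin on the work surface. World frame = base frame: x ahead of the robot, y to its left, z up, the work surface at z = 0. Lengths are in m, angles in rad, forces in N, time in s.
With the tool pointing down it reaches from about 0.25 to 0.775 m from the base axis. Payload 4 kg.
Tool frame: the origin (TCP) lies at the very end of the fingers, on their centre line; the grasp point (between the pads) lies hold_point_z behind it (hold_point_z is the distance from the TCP to the grasp point, in m); z points along the fingers, y is the direction in which the jaws open and shut (so a half turn about z gives the same grasp; the last joint's range is limited). The gripper opens to 94 mm and grips with 3 to 60 N. Pads are 16 mm wide; open, the fingers measure 119 mm over their backs; the gripper's body (75 mm by 177 mm) begins 78 mm behind the grasp point.
Start: joints at [-1.257, 0.087, 1.371, -0, 1.684, -0.103], TCP at [0.223, -0.503, 0.206] pointing down, gripper open.
Joint ranges: [-3.1, 3.1], [-0.76, 2.03], [0.27, 2.55], [-1.08, 4.22], [0.17, 2.65], [-2.57, 2.57]. Speed limits (rad/s): [2.79, 2.79, 3.14, 3.14, 3.14, 3.14].

INTERFACE

Orientations are given as [roll, pitch, yaw] about the fixed x, y, z axes, in that order (R = Rz(yaw) Ry(pitch) Rx(roll)).
In Python, from bench import * gives the robot as it stands.
- The arm moves only by the tool step_arm, never from a script. Its argument "increments" is text: rows parted by semicolons, each of 6 numbers parted by spaces: the shift along the tool's x, y, z in cm, then the turn, a rotation vector about the tool's x, y, z in rad. A call has 1 to 5 rows; each row shifts and turns the commanded pose from where the row before left it, along the tool's axes as they then stand; what a row does not reach is not made up. A row lasts 1/10 s, in which the tool goes at most 50 mm and 8.59 degrees, less where a joint would pass 70% of its speed; a pose out of reach is approached as far as the arm can. A call is refused whole if a number of a shift passes 5 or a number of a turn 0.15, either way. A call with a gripper value outside its range is refused whole. "claw" is the gripper's target within -1 to 1 (shut at 1, half-way at 0, fully open at -1), set as the call begins (left out, the last holds). The fingers move at their own pace and stop on an object; the grip force is fixed at half the most. Time passes only in rows, so rows that do not move let the fingers close. It gives the time, the measured TCP pose, the force and the opening at its end, in the units of the state.
- get_obs(): the state, without advancing time (a new reading comes with each control period).
- snapshot(name): name is "scene" or "top" or "wrist"; returns the picture (400x640x3 uint8, red, green, blue); there is no depth.
- calibration(name): a dict with "camera_matrix" (3x3 intrinsics, pixels), "eye" and "orientation" of the camera in the world; the wrist camera has in their place "tool_from_camera" (4x4, takes a point from camera to tool coordinates, whose origin is the TCP and whose axes are the flange's). Camera axes: x right, y up, looking along -z (the intrinsics and any distortion apply to the point x, -y, -z); pixel columns grow to the right and rows downward; lengths in m; the calibration is good to about 2 mm. A picture is of the moment at which its call begins: read the wrist's pose just before it. calibration takes no time and is no camera call.
- close_job(): hands the job in, once; it reports no verdict.
The state is a dict: "time": time; "joint_positions": joint angles; "qvel": joint speeds; "joint_torque": joint torques, N m; "tool_pos": TCP position; "ee_rot": TCP orientation; "wrist_force": force on the tool from outside, world axes, zero at the start; "wrist_torque": the same for the moment, N m; "width": finger opening in m.
Only numpy, scipy, OpenCV 4.12 (cv2) and the standard library are available. Lean on these libraries where they do the work, as an engineer would, in place of code of your own. Each camera call takes 0.05 s, during which the arm holds its last target. There are 200 camera calls.

TASK

Take the metal specimen rod that stands in the round dish and put it, foot down, into the hole of the grey storage rack that it fits snugly. Press it gently past the spring catch until it is fully home on the bottom of the hole, then let go; leave the two other rods and everything else where they are.

Things in the scene. Friction and masses are not known exactly. Their poses are not given: they have to be found in the camera images.
- rod_a: One of three plain aluminium rods, 75 mm tall, standing upright, round, straight, with a 1 mm chamfer at the foot and no head. The three have diameters of 11, 14 and 17 mm; which is which is not told: it must be felt between the fingers or seen. About 15 to 60 g. Origin: centre of the foot; z: along the rod, up.
- rod_b: One of three plain aluminium rods, 75 mm tall, standing upright, round, straight, with a 1 mm chamfer at the foot and no head. The three have diameters of 11, 14 and 17 mm; which is which is not told: it must be felt between the fingers or seen. About 15 to 60 g. Origin: centre of the foot; z: along the rod, up.
- rod_c: One of three plain aluminium rods, 75 mm tall, standing upright, round, straight, with a 1 mm chamfer at the foot and no head. The three have diameters of 11, 14 and 17 mm; which is which is not told: it must be felt between the fingers or seen. About 15 to 60 g. Origin: centre of the foot; z: along the rod, up.
- dish: Low round steel dish, fixed, 72 mm across, rim 11 mm high, floor 5 mm thick. Just one rod stands in it, anywhere within 15 mm of the middle, and this is the one to put away; the other two stand on a steel plate 5 mm thick, more than 90 mm from the middle of the dish. Origin: centre of the underside.
- block: Storage rack: fixed steel tray 64 x 200 mm (x, y) holding a grey row 52 x 166 mm, top face 46 mm up, with five empty blind holes along y, wider towards +y. The row is clamped anywhere up to 10 mm either way along y from the middle: where is not told, feel or look for it. A rod fully home stands 47 mm above the top face. Over 40 N, even in a knock, spoils it. Origin: tray's centre, underside.
- hole0 (a point): Where the hole for rods of 8 mm is with the row at the middle, at the height of the row's top face; the true mouth's centre is within 10 mm of it along the block's y. Bore 9 mm, 28 mm deep, mouth chamfered 1 mm. In its wall on the block's +x side, 10 mm down, a spring ball sticks out 2 mm: a rod let go stops on it, must be pushed past with 4 to 15 N and on to the floor, where the force rises sharply.
- hole1 (a point): Where the hole for rods of 11 mm is with the row at the middle, at the height of the row's top face; the true mouth's centre is within 10 mm of it along the block's y. Bore 12 mm, 28 mm deep, mouth chamfered 1 mm. In its wall on the block's +x side, 10 mm down, a spring ball sticks out 2 mm: a rod let go stops on it, must be pushed past with 4 to 15 N and on to the floor, where the force rises sharply.
- hole2 (a point): Where the hole for rods of 14 mm is with the row at the middle, at the height of the row's top face; the true mouth's centre is within 10 mm of it along the block's y. Bore 15 mm, 28 mm deep, mouth chamfered 1 mm. In its wall on the block's +x side, 10 mm down, a spring ball sticks out 2 mm: a rod let go stops on it, must be pushed past with 4 to 15 N and on to the floor, where the force rises sharply.
- hole3 (a point): Where the hole for rods of 17 mm is with the row at the middle, at the height of the row's top face; the true mouth's centre is within 10 mm of it along the block's y. Bore 18 mm, 28 mm deep, mouth chamfered 1 mm. In its wall on the block's +x side, 10 mm down, a spring ball sticks out 2 mm: a rod let go stops on it, must be pushed past with 4 to 15 N and on to the floor, where the force rises sharply.
- hole4 (a point): Where the hole for rods of 20 mm is with the row at the middle, at the height of the row's top face; the true mouth's centre is within 10 mm of it along the block's y. Bore 21 mm, 28 mm deep, mouth chamfered 1 mm. In its wall on the block's +x side, 10 mm down, a spring ball sticks out 2 mm: a rod let go stops on it, must be pushed past with 4 to 15 N and on to the floor, where the force rises sharply.
- ball11 (a joint): The spring ball of hole 1, m: 0 when it sticks fully out into the hole, growing as it is pressed back into the wall; 0.0004 to 0.001 when a 11 mm rod is in, 0 with a thinner rod or none.
- ball14 (a joint): The spring ball of hole 2, m: 0 when it sticks fully out into the hole, growing as it is pressed back into the wall; 0.0004 to 0.001 when a 14 mm rod is in, 0 with a thinner rod or none.
- ball17 (a joint): The spring ball of hole 3, m: 0 when it sticks fully out into the hole, growing as it is pressed back into the wall; 0.0004 to 0.001 when a 17 mm rod is in, 0 with a thinner rod or none.
- resin_jar: Amber glass jar, 36 mm across, 50 mm tall; bystander. Origin: centre of the underside.
- tweezers: Steel tweezers lying flat, 120 mm long; bystander. Origin: middle, underside.
- blade_box: Blue box, 70 x 45 x 22 mm; bystander. Origin: centre of the underside.
- brush: Small brush lying flat; bystander. Origin: on its handle side, underside.
- petri: Closed glass dish, 90 mm across, 14 mm tall; bystander. Origin: centre of the underside.
- buffer: White bottle, 56 mm across, 100 mm tall; bystander. Origin: centre of the underside.
- collet: Steel collet, 32 mm across, 30 mm tall; bystander. Origin: centre of the underside.
Not all that is in view belongs to the job. What is shaped like the dish but black is not meant. Leave any turquoise look-alike of the rod_c alone.

How it is judged:
By the outcome, as a careful person would: the job done as asked, in the order asked, and still so for the second after the job is handed in, with the robot touching nothing.
It also fails if it takes over 67 s, if anything falls off the work surface, if the arm or the gripper's body presses on something with over 40 N, if the wrist force passes 120 N, or if a joint passes its speed limit or range.

## Working session

There is one attempt and no reset: what is moved stays moved. The work goes in short steps, Python scripts to look and compute and a tool call to move; the robot and the scene stay as the last step left them, time stands still between calls to the robot, and variables do not carry over. Pictures are saved under pics/ and viewed, about 8 in all and at most 12, crops included, and the job is handed in when it is done.

Besides the shell and the picture viewer there is one more tool, called after "Emit:" as name(argument=value, ...) on one line, values as JSON. step_arm: Moves the arm, as the interface text tells. Its arguments: {"type":"object","properties":{"increments":{"type":"string"},"claw":{"type":"number"}},"required":["increments"]}

```bash
mkdir -p pics; ls
python3 - <<'E'
from bench import *
import cv2
o=get_obs(); print(o)
for n in("scene","top","wrist"):
    c=calibration(n); print(n,c)
a=snapshot("scene");b=snapshot("top")
cv2.imwrite("pics/s0.png",a[:,:,::-1]);cv2.imwrite("pics/t0.png",b[:,:,::-1])
E
```

```text
pics
{'time': 0.0, 'joint_positions': array([-1.25708801e+00,  8.79611149e-02,  1.37224927e+00,  1.08973850e-06,
        1.68360226e+00, -1.03101420e-01]), 'qvel': array([ 0.00052401, -0.00194898,  0.00192859, -0.00113448,  0.00076436,
       -0.00090177]), 'joint_torque': array([-1.04257986e-03, -3.40181994e+01, -3.02428615e+01,  7.17528211e-02,
        3.27805371e-02, -1.74672628e-04]), 'tool_pos': array([ 0.22248932, -0.50238661,  0.20430338]), 'ee_rot': array([-3.13938456e+00, -2.29556217e-04,  4.16809606e-01]), 'wrist_force': array([0.50378479, 0.21469264, 0.28449002]), 'wrist_torque': array([-0.02928096,  0.02186555, -0.01925522]), 'width': 0.09411544908913749}
scene {'camera_matrix': array([[420.72640022,   0.        , 325.24996633],
       [  0.        , 420.72640022, 198.95559971],
       [  0.        ,   0.        ,   1.        ]]), 'eye': array([1.34863537, 0.35158362, 0.75911325]), 'orientation': array([0.90305173, 0.00376785, 1.94682921])}
top {'camera_matrix': array([[446.74070688,   0.        , 322.76013111],
       [  0.        , 446.74070688, 198.2310692 ],
       [  0.        ,   0.        ,   1.        ]]), 'eye': array([0.29840368, 0.00642944, 1.30548285]), 'orientation': array([ 0.218368  ,  0.00456536, -1.47000168])}
wrist {'camera_matrix': array([[350.73053129,   0.        , 321.09145916],
       [  0.        , 350.73053129, 197.94525899],
       [  0.        ,   0.        ,   1.        ]]), 'tool_from_camera': array([[-4.91296631e-04,  9.64919376e-01,  2.62545914e-01,
         7.72613652e-02],
       [ 9.99999878e-01,  4.88644727e-04,  7.53917859e-05,
         5.00139393e-04],
       [-5.55446816e-05,  2.62545919e-01, -9.64919498e-01,
        -1.79856139e-01],
       [ 0.00000000e+00,  0.00000000e+00,  0.00000000e+00,
         1.00000000e+00]])}
```

View pics/s0.png

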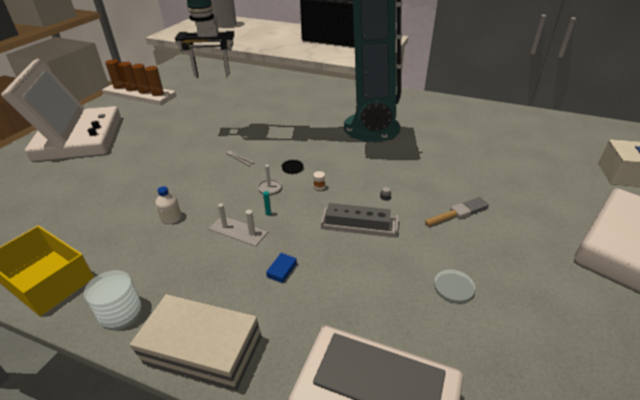

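View pics/t0.png

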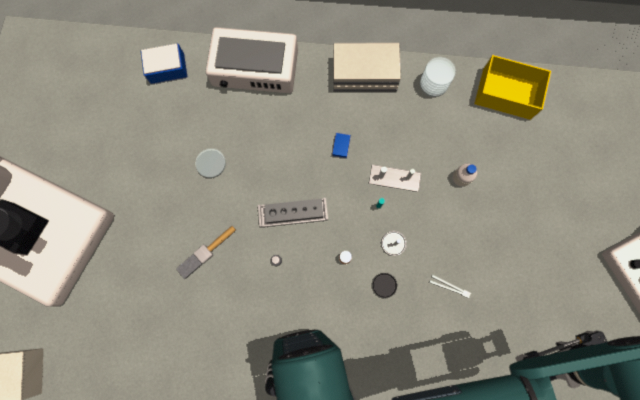

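The scene shows the dish with its rod at about (268,178), the turquoise look-alike at (267,203), two rods on the plate at (223,215) and (250,222), and the rack at (360,217). In the top view the dish is at (393,243) and the rack's row runs from (265,213) to (327,208), with the larger holes on the left.

```bash
cat > h.py <<'E'
from bench import *
import numpy as np, cv2
from scipy.spatial.transform import Rotation as Ro
def cam(n,o=None):
    c=calibration(n);K=np.array(c["camera_matrix"])
    if n=="wrist":
        o=o or get_obs();T=np.array(c["tool_from_camera"]);R0=Ro.from_euler("xyz",o["ee_rot"]).as_matrix()
        return K,R0@T[:3,:3],np.array(o["tool_pos"])+R0@T[:3,3]
    return K,Ro.from_euler("xyz",c["orientation"]).as_matrix(),np.array(c["eye"])
def ray(C,uv,z):
    K,R,e=C;d=np.linalg.inv(K)@[uv[0],uv[1],1];d=R@(d*[1,-1,-1]);return e+d*(z-e[2])/d[2]
def proj(C,p):
    K,R,e=C;q=R.T@(np.array(p)-e)*[1,-1,-1];q=K@q;return q[:2]/q[2]
def grab(n,name,crop=None,s=1):
    o=get_obs();C=cam(n,o);im=snapshot(n)[:,:,::-1].copy()
    cv2.imwrite(f"pics/{name}_raw.png",im);np.savez(f"pics/{name}.npz",K=C[0],R=C[1],e=C[2])
    if crop: x0,x1,y0,y1=crop;im=im[y0:y1,x0:x1]
    cv2.imwrite(f"pics/{name}.png",cv2.resize(im,None,fx=s,fy=s,interpolation=cv2.INTER_CUBIC));return C,o
def load(name):
    d=np.load(f"pics/{name}.npz");return (d["K"],d["R"],d["e"]),cv2.imread(f"pics/{name}_raw.png")
E
python3 - <<'E'
from h import *
T=cam("top");S=cam("scene")
for nm,uv,z in[("dish",(393.5,243.5),.011),("rackL",(265,213),.046),("rackR",(322,208.5),.046),("turq",(380,202),.075),("rod1",(382,172),.08),("rod2",(411,174),.08),("jar",(345,257),.05),("black",(384,285),.01)]:
    print(nm,ray(T,uv,z).round(3))
for nm,uv,z in[("dish",(269,187),.008),("rod",(267.5,166),.08),("rackholes L",(336,210),.046),("R",(383,215),.046),("turqtop",(267,192),.08)]:print(nm,ray(S,uv,z).round(3))
a=cv2.imread("pics/t0.png");cv2.imwrite("pics/t1.png",cv2.resize(a[130:300,250:450],None,fx=4,fy=4,interpolation=cv2.INTER_CUBIC)[:600])
# tool axes
o=get_obs();print(Ro.from_euler("xyz",o["ee_rot"]).as_matrix().round(3))
E
```

```text
dish [ 0.47  -0.177  0.011]
rackL [0.516 0.201 0.046]
rackR [0.546 0.039 0.046]
turq [ 0.575 -0.122  0.075]
rod1 [ 0.661 -0.121  0.08 ]
rod2 [ 0.664 -0.203  0.08 ]
jar [ 0.414 -0.039  0.05 ]
black [ 0.35  -0.158  0.01 ]
dish [ 0.471 -0.179  0.008]
rod [ 0.466 -0.18   0.08 ]
rackholes L [0.542 0.061 0.046]
R [0.517 0.182 0.046]
turqtop [ 0.577 -0.123  0.08 ]
[[ 0.914  0.405 -0.001]
 [ 0.405 -0.914  0.002]
 [ 0.    -0.002 -1.   ]]
```

View pics/t1.png

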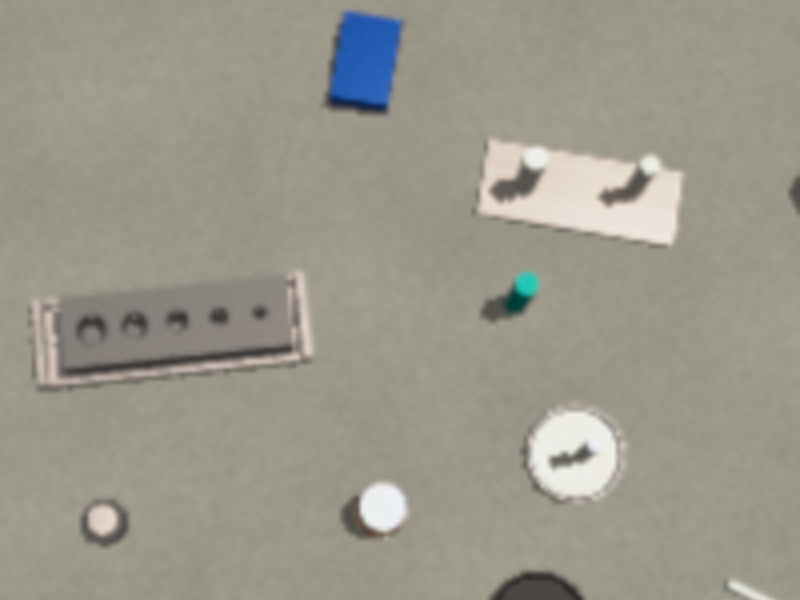

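Run:
```python
from h import *
import bench
print([n for n in dir(bench) if not n.startswith('_')], getattr(bench,'hold_point_z',None))
T=cam("top")
P=[ray(T,(u/4+250,v/4+130),.046) for u,v in[(260,312),(220,315),(178,320),(135,324),(91,329)]]
for p in P:print(p.round(4))
d=P[4]-P[0];print("block yaw",np.arctan2(-d[0],d[1]))
print("rod",ray(T,(398.3,241.8),.08))
```

```text
['IKError', 'calibration', 'close_job', 'get_obs', 'hold_point_z', 'snapshot'] 0.0188
[0.5451 0.0596 0.046 ]
[0.54   0.0879 0.046 ]
[0.5334 0.1175 0.046 ]
[0.5274 0.1479 0.046 ]
[0.5206 0.1789 0.046 ]
block yaw 0.20210902306028108
rod [ 0.46705733 -0.17955529  0.08      ]
```

Emit:
step_arm(increments="4.45 -2.46 0 0 0 0;4.45 -2.46 0 0 0 0;4.45 -2.46 0 0 0 0;4.45 -2.46 0 0 0 0")

```text
time: 0.5
tool_pos: [0.3441, -0.3419, 0.2049]
ee_rot: [-3.141, 0.0, 0.416]
wrist_force: [0.9, -0.6, 0.8]
width: 0.094
```

Emit:
step_arm(increments="4.45 -2.46 0 0 0 0;4.45 -2.46 0 0 0 0.12;4.45 -2.46 0 0 0 0.12;4.45 -2.46 0 0 0 0;0 0 0 0 0 0")

```text
time: 1.0
tool_pos: [0.4794, -0.193, 0.2045]
ee_rot: [-3.139, -0.001, 0.188]
wrist_force: [-0.8, -1.6, -0.5]
width: 0.0941
```

Run:
```python
from h import *
C,o=grab("wrist","w1")
print(o["tool_pos"],o["ee_rot"])
print("pred rod top/foot px",proj(C,[.467,-.1795,.08]),proj(C,[.467,-.1795,.005]))
```

```text
[ 0.47943942 -0.19296583  0.20449388] [-3.13914461e+00 -6.54500128e-04  1.88355955e-01]
pred rod top/foot px [303.92298824 202.56762156] [307.26882432 183.99644606]
```

View pics/w1.png

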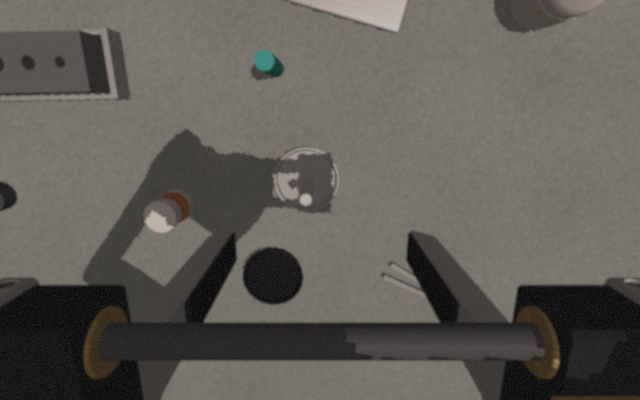

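The wrist view shows the rod top at about (306,200) in front of the dish (306,180), the black look-alike at (273,275), and the rack's small holes at upper left.

Run:
```python
from h import *
C,im=load("w1");o=get_obs()
g=im[185:215,290:322].max(2);m=(g>125).astype(np.uint8)
n,l,s,c=cv2.connectedComponentsWithStats(m)
for i in range(1,n):
    if s[i][4]>20: print(s[i],c[i]+[290,185])
i=1+s[1:,4].argmax();uv=c[i]+[290,185]
p=ray(C,uv,.08);R=Ro.from_euler("xyz",o["ee_rot"]).as_matrix()
print(p,"tool delta cm",100*R.T@(p-o["tool_pos"]),"dia mm",2*np.sqrt(s[i][4]/np.pi)*.305/350*1000)
```

```text
[ 0  2  9 12 87] [293.6091954  193.06896552]
[  9   9  13  12 121] [305.2892562  199.27272727]
[ 0.47026838 -0.18017115  0.08      ] tool delta cm [-0.43113729 -1.59028033 12.45442091] dia mm 10.816320301729842
```

Emit:
step_arm(increments="-0.5 -1.6 0 0 0 0;0 0 4 0 0 0;0 0 4 0 0 0;0 0 0 0 0 0")

```text
time: 1.45
tool_pos: [0.463, -0.1808, 0.1192]
ee_rot: [-3.133, 0.011, 0.178]
wrist_force: [-0.8, 0.1, -0.7]
width: 0.0939
```

Run:
```python
from h import *
C,o=grab("wrist","w2",(230,410,130,280),4)
print(o["tool_pos"],o["ee_rot"],proj(C,[.4695,-.180,.08]),proj(C,[.4695,-.180,.005]))
```

```text
[ 0.46295731 -0.18082414  0.11917229] [-3.13329566  0.01101792  0.17817768] [321.78686747 213.78570388] [322.32407778 186.20218402]
```

View pics/w2.png

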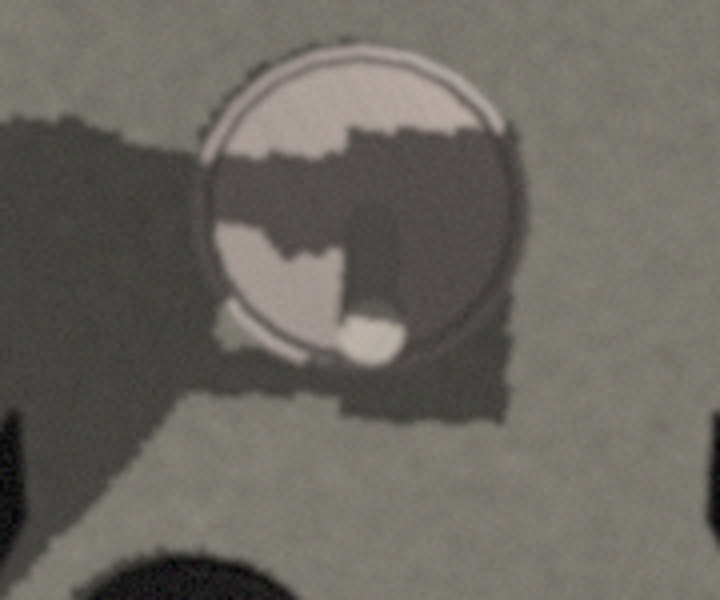

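Emit:
step_arm(increments="0 0 0 0 0 0;0 0 0 0 0 0")

```text
time: 1.7
tool_pos: [0.47, -0.1838, 0.1286]
ee_rot: [3.138, -0.004, 0.179]
wrist_force: [-1.0, 0.6, 0.4]
width: 0.0937
```

Run:
```python
from h import *
o=get_obs();R=Ro.from_euler("xyz",o["ee_rot"]).as_matrix()
C,_=load("w2");p=ray(C,(323,214),.08)
print(o["tool_pos"],o["ee_rot"],p,100*R.T@(p-o["tool_pos"]))
```

```text
[ 0.46996367 -0.18380645  0.12862832] [ 3.13820674 -0.00423666  0.17931162] [ 0.46949701 -0.18080811  0.08      ] [-0.01304405 -0.31981346  4.86176527]
```

Emit:
step_arm(increments="0 -0.2 2 0 0 0;0 0 2 0 0 0;0 0 2 0 0 0;0 0 1.5 0 0 0;0 0 0.7 0 0 0")

```text
time: 2.2
tool_pos: [0.4688, -0.1811, 0.044]
ee_rot: [3.141, -0.001, 0.18]
wrist_force: [0.3, 0.5, 0.1]
width: 0.094
```

Emit:
step_arm(increments="0 0 0 0 0 0;0 0 0 0 0 0;0 0 0 0 0 0")

```text
time: 2.5
tool_pos: [0.4694, -0.1812, 0.0451]
ee_rot: [3.14, -0.002, 0.18]
wrist_force: [0.1, -0.1, -0.8]
width: 0.0939
```

Emit:
step_arm(increments="0 0 0 0 0 0;0 0 0 0 0 0;0 0 0 0 0 0;0 0 0 0 0 0;0 0 0 0 0 0", claw=1)

```text
time: 3.0
tool_pos: [0.4683, -0.1806, 0.0435]
ee_rot: [3.142, 0.0, 0.18]
wrist_force: [0.1, -0.5, 0.6]
width: 0.0578
```

Emit:
step_arm(increments="0 0 0 0 0 0;0 0 0 0 0 0;0 0 0 0 0 0;0 0 0 0 0 0;0 0 0 0 0 0")

```text
time: 3.5
tool_pos: [0.4683, -0.1806, 0.0435]
ee_rot: [3.142, 0.0, 0.18]
wrist_force: [-1.2, 0.7, 0.2]
width: 0.0169
```

Emit:
step_arm(increments="0 0 0 0 0 0;0 0 0 0 0 0;0 0 0 0 0 0;0 0 0 0 0 0;0 0 0 0 0 0")

```text
time: 4.0
tool_pos: [0.4683, -0.1807, 0.0435]
ee_rot: [3.142, 0.0, 0.18]
wrist_force: [0.5, -0.9, 0.4]
width: 0.0103
```

Emit:
step_arm(increments="0 0 -2 0 0 0;0 0 -3 0 0 0;0 0 -3 0 0 0;0 0 -1.5 0 0 0;0 0 0 0 0 0")

```text
time: 4.5
tool_pos: [0.4701, -0.1815, 0.1416]
ee_rot: [3.138, -0.005, 0.18]
wrist_force: [0.9, -0.3, -1.3]
width: 0.0104
```

Emit:
step_arm(increments="1.2 -2.5 0 0 0 0;1.7 -3.6 0 0 0 0;1.7 -3.6 0 0 0 0;1.7 -3.6 0 0 0 0;1.7 -3.6 0 0 0 0")

```text
time: 5.0
tool_pos: [0.5161, 0.0015, 0.1368]
ee_rot: [-3.141, 0.002, 0.18]
wrist_force: [0.2, -0.2, 0.2]
width: 0.0102
```

Emit:
step_arm(increments="1.7 -3.6 0 0 0 0;1.5 -3.1 0 0 0 0;0.7 -1.5 0 0 0 0;0 0 0 0 0 0;0 0 0 0 0 0")

```text
time: 5.5
tool_pos: [0.5399, 0.0866, 0.1376]
ee_rot: [3.141, 0.002, 0.18]
wrist_force: [-0.2, -0.2, 0.2]
width: 0.0103
```

Emit:
step_arm(increments="0 0 0 0 0 0;0 0 0 0 0 0;0 0 0 0 0 0")

```text
time: 5.8
tool_pos: [0.5404, 0.0865, 0.1386]
ee_rot: [3.141, -0.0, 0.179]
wrist_force: [0.0, 1.4, 0.8]
width: 0.01
```

Run:
```python
from h import *
C,o=grab("wrist","w3",(230,430,80,230),4)
print(o["tool_pos"],o["ee_rot"],o["width"],[proj(C,p).round(1) for p in([.54,.088,.046],o["tool_pos"],o["tool_pos"]-[0,0,.0385],o["tool_pos"]+[0,0,.0365])])
```

```text
[0.5403882  0.08646303 0.138625  ] [ 3.14125653e+00 -2.51095660e-04  1.78538481e-01] 0.01004873157205209 [array([318.8, 201.9]), array([320.7, 247.6]), array([320.7, 224.2]), array([320.7, 279.7])]
```

View pics/w3.png

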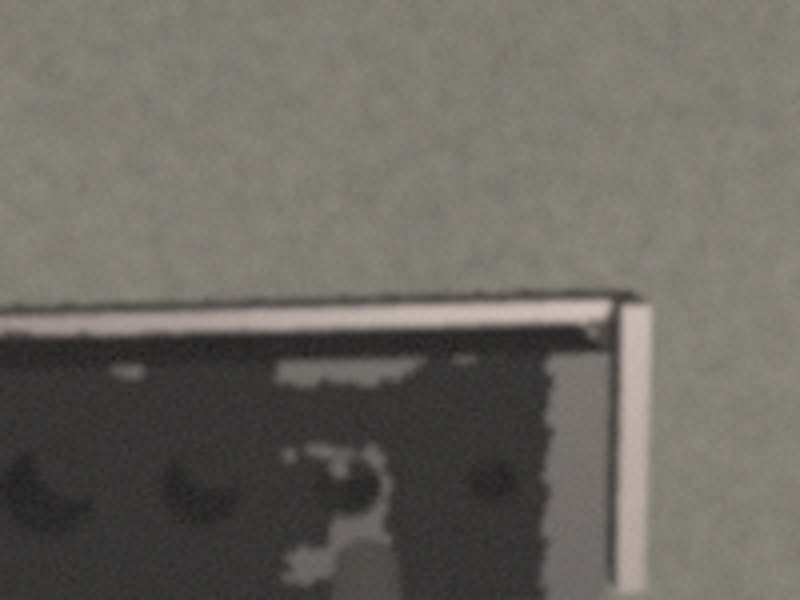

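The view shows hole1 at about full-image pixel (318,201), the rod foot just below it at (321.5,~222), and hole0 at (354,200). I'll correct and come closer.

Emit:
step_arm(increments="0 -0.25 1.5 0 0 0;0 0 1.5 0 0 0;0 0 0.7 0 0 0;0 0 0 0 0 0;0 0 0 0 0 0")

```text
time: 6.35
tool_pos: [0.5397, 0.0901, 0.1009]
ee_rot: [-3.142, 0.001, 0.18]
wrist_force: [-0.1, -0.1, -0.1]
width: 0.0109
```

Emit:
step_arm(increments="0 0 0 0 0 0;0 0 0 0 0 0;0 0 0 0 0 0")

```text
time: 6.65
tool_pos: [0.5404, 0.0901, 0.1021]
ee_rot: [3.141, -0.001, 0.18]
wrist_force: [0.2, 0.1, 1.0]
width: 0.0106
```

Run:
```python
from h import *
C,o=grab("wrist","w4")
im=cv2.imread("pics/w4_raw.png")
c=im[170:260,260:380];c=cv2.resize(cv2.convertScaleAbs(c,alpha=2.2,beta=-60),None,fx=6,fy=6,interpolation=cv2.INTER_CUBIC);cv2.imwrite("pics/w4.png",c)
print(o["tool_pos"],o["ee_rot"],o["width"],[proj(C,p).round(1) for p in([.54,.088,.046],o["tool_pos"],o["tool_pos"]-[0,0,.0385])])
```

```text
[0.54036128 0.09009193 0.10206802] [ 3.1413335e+00 -1.1863349e-03  1.8030124e-01] 0.010580100069681448 [array([323.6, 217. ]), array([320.7, 247.6]), array([320.7, 224.3])]
```

View pics/w4.png

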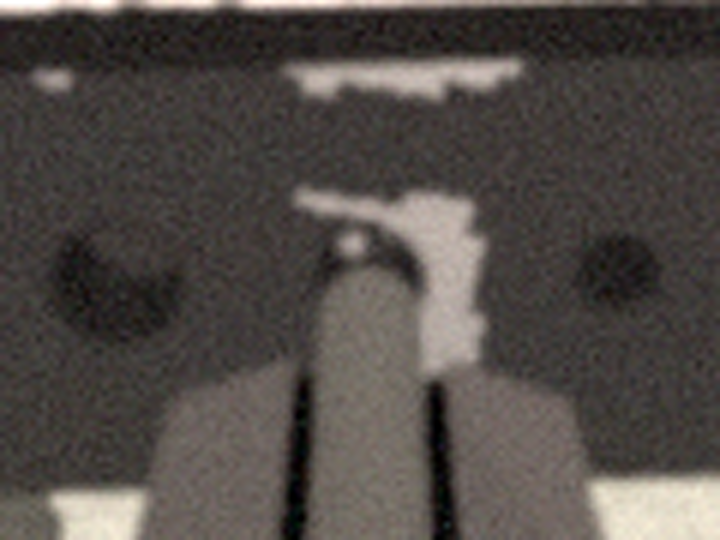

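Run:
```python
from h import *
C,im=load("w4");o=get_obs();R=Ro.from_euler("xyz",o["ee_rot"]).as_matrix()
f=lambda uv,z:(1000*R.T@(ray(C,uv,z)-o["tool_pos"])).round(2)
zf=o["tool_pos"][2]-.0385
print("hole rel mm",f((321.7,216.4),.046),"hole rim top",f((321.7,170+228/6),.046),"foot edge",f((321.2,170+266/6),zf))
print("hole0",f((260+620/6,215),.046),"hole2",f((260+118/6,218),.046))
```

```text
hole rel mm [-0.25  0.68 55.96] hole rim top [ 5.95  0.68 55.97] foot edge [ 6.91  0.32 38.51]
hole0 [ 0.77 30.1  55.97] hole2 [ -1.42 -29.08  55.95]
```

Emit:
step_arm(increments="-0.2 0.03 0.6 0 0 0;0 0 0.5 0 0 0;0 0 0 0 0 0;0 0 0 0 0 0;0 0 0 0 0 0")

```text
time: 7.2
tool_pos: [0.5381, 0.0894, 0.0905]
ee_rot: [3.142, -0.0, 0.18]
wrist_force: [0.3, 0.3, -0.8]
width: 0.0101
```

Run:
```python
from h import *
C,o=grab("wrist","w5")
im=cv2.imread("pics/w5_raw.png")
c=im[180:270,260:380];c=cv2.resize(cv2.convertScaleAbs(c,alpha=2.2,beta=-60),None,fx=6,fy=6,interpolation=cv2.INTER_CUBIC);cv2.imwrite("pics/w5.png",c)
print(o["tool_pos"],o["ee_rot"],o["wrist_force"])
```

```text
[0.53811756 0.08943643 0.0904829 ] [ 3.14150796e+00 -9.61841617e-05  1.80339371e-01] [ 0.33100311  0.28648853 -0.75553475]
```

View pics/w5.png

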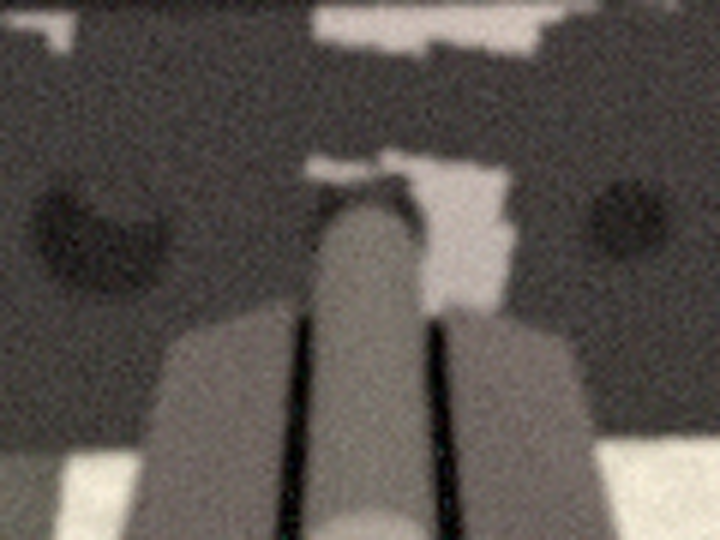

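Run:
```python
from h import *
C,im=load("w5");o=get_obs();R=Ro.from_euler("xyz",o["ee_rot"]).as_matrix()
f=lambda uv,z:(1000*R.T@(ray(C,uv,z)-o["tool_pos"])).round(2)
zf=o["tool_pos"][2]-.0385
print("rim",f((321.3,180+175/6),.046),"foot edge",f((321.3,180+205/6),zf))
a,b=f((260+628/6,180+220/6),.046),f((260+102/6,180+233/6),.046);print("hole0",a,"hole2",b,"mid",(a+b)/2)
```

```text
rim [ 8.43  0.33 44.64] foot edge [ 6.9   0.33 38.5 ]
hole0 [ 3.14 29.5  44.65] hole2 [  1.63 -29.52  44.64] mid [ 2.3850e+00 -1.0000e-02  4.4645e+01]
```

Foot and hole now agree within about 0.3 mm both ways. Descending gently.

Emit:
step_arm(increments="0 0 0.25 0 0 0;0 0 0.25 0 0 0;0 0 0.2 0 0 0;0 0 0 0 0 0")

```text
time: 7.65
tool_pos: [0.5377, 0.0894, 0.0829]
ee_rot: [-3.142, 0.001, 0.18]
wrist_force: [0.0, 0.3, 0.2]
width: 0.0102
```

Emit:
step_arm(increments="0 0 0.1 0 0 0;0 0 0.1 0 0 0;0 0 0.1 0 0 0;0 0 0 0 0 0")

```text
time: 8.05
tool_pos: [0.538, 0.0894, 0.0803]
ee_rot: [3.142, 0.0, 0.18]
wrist_force: [-0.2, -0.6, -0.2]
width: 0.0103
```

Emit:
step_arm(increments="0 0 0.1 0 0 0;0 0 0.1 0 0 0;0 0 0.1 0 0 0;0 0 0 0 0 0")

```text
time: 8.45
tool_pos: [0.5379, 0.0894, 0.0772]
ee_rot: [3.142, 0.0, 0.18]
wrist_force: [0.4, -0.7, -0.9]
width: 0.0103
```

Emit:
step_arm(increments="0 0 0.1 0 0 0;0 0 0.1 0 0 0;0 0 0.1 0 0 0;0 0 0 0 0 0")

```text
time: 8.85
tool_pos: [0.5377, 0.0894, 0.0743]
ee_rot: [-3.142, 0.001, 0.18]
wrist_force: [-2.3, 0.6, 0.2]
width: 0.01
```

Emit:
step_arm(increments="0 0 0.1 0 0 0;0 0 0.1 0 0 0;0 0 0.1 0 0 0;0 0 0 0 0 0")

```text
time: 9.25
tool_pos: [0.5377, 0.0894, 0.071]
ee_rot: [3.142, 0.001, 0.18]
wrist_force: [-1.1, 0.1, -0.1]
width: 0.0105
```

Emit:
step_arm(increments="0 0 0.1 0 0 0;0 0 0.1 0 0 0;0 0 0.1 0 0 0;0 0 0.1 0 0 0;0 0 0 0 0 0")

```text
time: 9.75
tool_pos: [0.5378, 0.0894, 0.067]
ee_rot: [3.142, 0.001, 0.18]
wrist_force: [-2.2, -0.7, -1.0]
width: 0.0105
```

Emit:
step_arm(increments="0 0 0.1 0 0 0;0 0 0.1 0 0 0;0 0 0.1 0 0 0;0 0 0.1 0 0 0;0 0 0 0 0 0")

```text
time: 10.25
tool_pos: [0.5379, 0.0894, 0.0631]
ee_rot: [3.142, 0.0, 0.18]
wrist_force: [-2.6, -1.5, -0.7]
width: 0.0106
```

Emit:
step_arm(increments="0 0 0.1 0 0 0;0 0 0.1 0 0 0;0 0 0.1 0 0 0;0 0 0 0 0 0;0 0 0 0 0 0")

```text
time: 10.75
tool_pos: [0.5378, 0.0894, 0.0601]
ee_rot: [3.142, 0.001, 0.18]
wrist_force: [-3.3, -1.0, -1.0]
width: 0.0104
```

Emit:
step_arm(increments="0 0 0.1 0 0 0;0 0 0.1 0 0 0;0 0 0 0 0 0")

```text
time: 11.05
tool_pos: [0.5379, 0.0894, 0.0583]
ee_rot: [3.142, 0.0, 0.18]
wrist_force: [-3.1, -0.6, -0.3]
width: 0.0103
```

Emit:
step_arm(increments="0 0 0.1 0 0 0;0 0 0 0 0 0;0 0 0 0 0 0")

```text
time: 11.35
tool_pos: [0.5379, 0.0894, 0.0573]
ee_rot: [3.141, 0.0, 0.18]
wrist_force: [-2.9, -1.3, -0.1]
width: 0.0107
```

Emit:
step_arm(increments="0 0 0.05 0 0 0;0 0 0 0 0 0;0 0 0 0 0 0")

```text
time: 11.65
tool_pos: [0.5381, 0.0894, 0.057]
ee_rot: [3.142, -0.0, 0.18]
wrist_force: [-3.7, -0.8, -0.1]
width: 0.0105
```

Emit:
step_arm(increments="0 0 0.05 0 0 0;0 0 0 0 0 0;0 0 0 0 0 0")

```text
time: 11.95
tool_pos: [0.5381, 0.0894, 0.0565]
ee_rot: [3.141, -0.0, 0.18]
wrist_force: [-2.6, -1.0, 0.6]
width: 0.0106
```

Emit:
step_arm(increments="0 0 0.05 0 0 0;0 0 0 0 0 0;0 0 0 0 0 0")

```text
time: 12.25
tool_pos: [0.5382, 0.0894, 0.0564]
ee_rot: [3.141, -0.0, 0.18]
wrist_force: [-4.1, -1.4, 3.7]
width: 0.0105
```

Emit:
step_arm(increments="0 0 0.05 0 0 0;0 0 0 0 0 0;0 0 0 0 0 0")

```text
time: 12.55
tool_pos: [0.5383, 0.0895, 0.0564]
ee_rot: [3.141, -0.001, 0.18]
wrist_force: [-4.0, -1.0, 6.4]
width: 0.0105
```

The force rises at TCP z 0.0564, where the floor was expected. One more small press, then release.

Emit:
step_arm(increments="0 0 0.08 0 0 0;0 0 0 0 0 0;0 0 0 0 0 0")

```text
time: 12.85
tool_pos: [0.5384, 0.0895, 0.0563]
ee_rot: [3.141, -0.001, 0.18]
wrist_force: [-5.9, -0.8, 8.6]
width: 0.0102
```

Emit:
step_arm(increments="0 0 -0.1 0 0 0;0 0 -0.05 0 0 0;0 0 0 0 0 0")

```text
time: 13.15
tool_pos: [0.5382, 0.0894, 0.0564]
ee_rot: [3.141, -0.0, 0.18]
wrist_force: [-3.0, -0.6, 4.3]
width: 0.0101
```

Emit:
step_arm(increments="0 0 0 0 0 0;0 0 0 0 0 0;0 0 0 0 0 0;0 0 0 0 0 0;0 0 0 0 0 0", claw=0)

```text
time: 13.65
tool_pos: [0.5383, 0.0895, 0.056]
ee_rot: [3.142, -0.0, 0.18]
wrist_force: [0.1, 0.8, 0.1]
width: 0.0458
```

Emit:
step_arm(increments="0 0 0 0 0 0;0 0 0 0 0 0")

```text
time: 13.85
tool_pos: [0.5381, 0.0894, 0.0561]
ee_rot: [3.142, -0.0, 0.18]
wrist_force: [-0.7, 0.2, 0.2]
width: 0.0472
```

Emit:
step_arm(increments="0 0 -1 0 0 0;0 0 -2 0 0 0;0 0 -2.5 0 0 0;0 0 -1.5 0 0 0;0 0 0 0 0 0")

```text
time: 14.35
tool_pos: [0.5401, 0.0896, 0.1298]
ee_rot: [3.141, -0.007, 0.18]
wrist_force: [0.7, -0.5, 0.0]
width: 0.0467
```

Emit:
step_arm(increments="0 0 0 0 0 0;0 0 0 0 0 0;0 0 0 0 0 0")

```text
time: 14.65
tool_pos: [0.5371, 0.0894, 0.1246]
ee_rot: [-3.141, 0.003, 0.18]
wrist_force: [0.2, 0.0, 0.4]
width: 0.0469
```

Run:
```python
from h import *
C,o=grab("wrist","w6",(220,420,80,230),4)
print(o["tool_pos"],o["ee_rot"],o["width"],o["wrist_force"])
for z in(.093,.1):print(z,proj(C,[.540,.0894,z]),proj(C,[.5455,.0894,z]))
S=cam("scene");grab("scene","s6",(190,410,140,270),3.5);print([proj(S,[.540,.0894,z]) for z in(.046,.093)])
```

```text
[0.53714323 0.08936785 0.12458669] [-3.14133366e+00  2.87389717e-03  1.80310216e-01] 0.04686560508017706 [0.17334483 0.01917974 0.38184359]
0.093 [321.50916166 223.55007224] [323.06506624 215.47744227]
0.1 [321.52174794 227.35113536] [323.12649299 219.05087329]
[array([346.43745127, 212.03565215]), array([346.94008902, 197.9922886 ])]
```

View pics/w6.png

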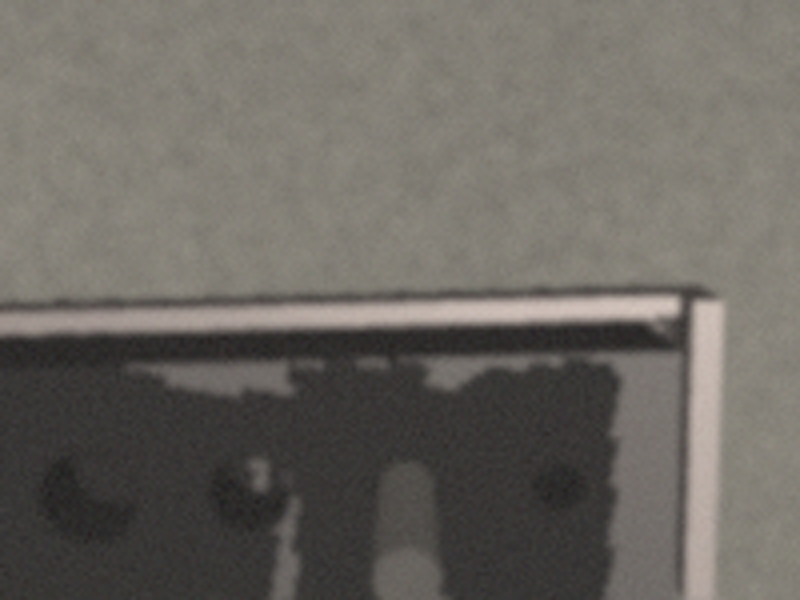

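View pics/s6.png

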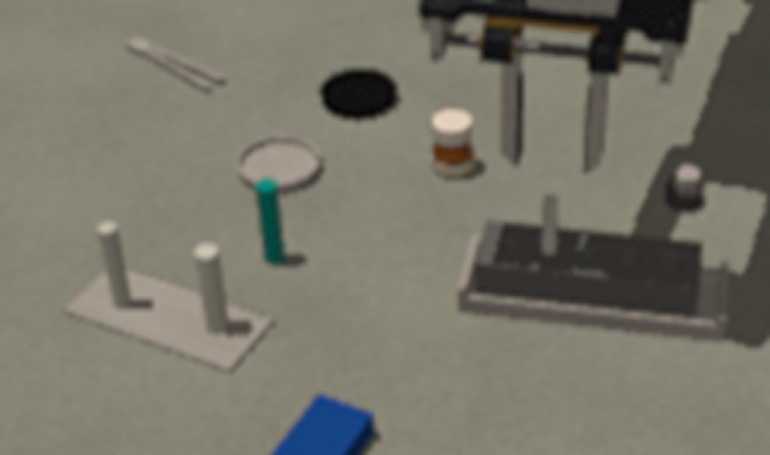

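```bash
python3 -c "
from bench import *
o=get_obs();print(o['time'],o['tool_pos'],o['wrist_force']);print(close_job())"
```

```text
14.75 [0.53745353 0.08937413 0.12502556] [-1.91245498  1.16475545 -0.04879862]
the job is handed in; nothing more can be done
None
```

The rod from the dish is in hole1 (the 12 mm bore), pressed down to the floor and released. I handed the job in at 14.75 s with the gripper about 30 mm above the rod.

- **Which rod:** it is the 11 mm one. The image gave 10.8 mm and the fingers closed to about 10.4 mm, both a little under 11 but far from 14.
- **Pressing home:** the vertical force rose at TCP z 0.0564, where I expected the floor (0.0565), and peaked at 8.6 N in the readings. The ball pushed sideways with 2–4 N on the way down, and up to about 6 N at the peak press. I saw no clear snap as the rod passed it, so I judge it past the ball by depth.
- **Last pictures:** the rod's top appears at wrist pixel (322, 223.7), against (321.5, 223.6) predicted for a rod standing 47 mm above the rack. In the scene view it stands about 16 px tall, against 14 predicted to the centre of its top, and well short of the roughly 20 px of a rod stopped on the ball. The two other rods, the turquoise one and the other things in that crop look undisturbed. The white bottle, brush and petri dish were outside it, so I did not check them.
- **Disagreements:** the top and wrist cameras differed by about 3 mm on where the rod stood. The rod also sat about 2 mm off the finger centre line. I corrected both from close wrist views before inserting.

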